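# Aim the counter magnifier at the red slipper

### The job

The customer wants a close look at the embroidery of the red slipper. Swing the magnifier's arm round until the lens is above the gold medallion on the red slipper, and tip the lens head down until it is level. Leave both slippers lying where they are, and let go of the magnifier.

Things in the scene. Friction and masses are not known exactly. Their poses are not given: they have to be found in the camera images.
- magnifier: Counter magnifier, fixed: grey round base 150 mm across, upright post. Origin: on the post's axis at counter height; z up. Its grey arm turns about this axis 160 mm above the counter and reaches 140 mm out to the tilt hinge, which is horizontal, square across the arm and also 160 mm up. The post ends 180 mm up. At swivel 0 the arm points along this body's -x axis.
- lens (a point): Centre of the clear lens, 65 mm from the tilt hinge, 205 mm from the post's axis when level. Round white rim 120 mm across, 14 mm thick. Its z axis is square to the glass (straight up when level); its -x axis points from the hinge to the handle bar.
- bar (a point): Middle of the orange handle bar, the place to grip: round, horizontal, 12 mm thick, square across the arm, 180 mm from the tilt hinge. 80 mm clear between the two steel side rods (10 mm thick) joining it to the lens rim, 55 mm clear from bar to rim. Hold it from above, fingers on its near and far sides; it can roll between them and stays horizontal as the head tilts. Axes as the lens.
- swivel (a joint): Turn of the arm about the post, rad; 0 = arm along the magnifier's -x axis, positive anticlockwise seen from above; range -1.3 to 1.3. Stiff (0.25 N m), stays where it is left.
- tilt (a joint): Tilt of the lens head about its hinge, rad; 0 = level, in line with the arm; positive = handle bar raised; range -0.5 to 1.1, so it does not stop at level. Stiff (0.3 N m), stays where it is left.
- red_slipper: Red pointed slipper with a round gold medallion (40 mm across, white bead in the middle), loose on the counter; 293 mm long, 86 mm wide, 70 mm high. Origin: on the counter straight under the medallion's centre; x to the toe (103 mm ahead; heel 190 mm behind), z up. Its medallion is 190 to 222 mm from the post's axis, 0.5 to 0.85 rad to either side of the magnifier's -x axis.
- blue_slipper: Blue slipper, otherwise the same as the red one, on the other side. Not the one to look at.

How it is judged:
By the outcome, as a careful person would: the job done as asked, in the order asked, and still so for the second after the job is handed in, with the robot touching nothing.
It also fails if it takes over 42 s, if anything falls off the work surface, if the arm or the gripper's body presses on something with over 40 N, if the wrist force passes 120 N, or if a joint passes its speed limit or range.

### The arm

A 6-joint arm with a two-finger parallel gripper is mounted at the origin on the work surface. World frame = base frame: x ahead of the robot, y to its left, z up, the work surface at z = 0. Lengths are in m, angles in rad, forces in N, time in s.
With the tool pointing down it reaches from about 0.325 to 0.775 m from the base axis. Payload 5.5 kg.
Tool frame: the origin (TCP) lies on the centre line of the jaws, within the pads' length; the fingertips stand 22 mm ahead of it and the grasp point (between the pads) lies 3 mm ahead of it; z points along the fingers, y is the line along which they close (so a half turn about z gives the same grasp; the last joint's range is limited). The gripper opens to 85 mm and grips with 20 to 120 N. Pads are 22 mm wide; open, the fingers measure 114 mm over their backs; the gripper's body (76 mm by 85 mm) begins 54 mm behind the grasp point. The pads swing forward as they close: fully open they stand 13 mm farther back than shut.
Start: joints at [-1.276, 0.091, 1.231, -0, 1.82, -0.057], TCP at [0.207, -0.563, 0.253] pointing down, gripper open.
Joint ranges: [-2.87, 2.87], [-0.86, 2.18], [0.17, 2.46], [-1.51, 4.65], [0.06, 2.69], [-2.65, 2.65]. Speed limits (rad/s): [2.57, 2.57, 3.01, 3.14, 3.14, 3.14].

### API

Orientations are given as a 3x3 rotation matrix whose columns are the frame's x, y, z axes.
In Python, from cell import arm gives the robot as it stands.
- The arm moves only by the tool arm_command, never from a script. Its argument "rows" is a list of rows, each an object with "translation": the shift along the tool's x, y, z in mm, a list of three; "turn": the turn about the tool's z in rad. In form: [{"translation": [x, y, z], "turn": turn}, ...]. A call has exactly 8 rows; each row shifts and turns the commanded pose from where the row before left it, along the tool's axes as they then stand; what a row does not reach is not made up. A row lasts 1/12 s, in which the tool goes at most 41.7 mm and 7.16 degrees, less where a joint would pass 70% of its speed; a pose out of reach is approached as far as the arm can. A call is refused whole if a number of a shift passes 41.7 or a number of a turn 0.125, either way. A call with a gripper value outside its range is refused whole. "jaw" is the opening in per cent of the stroke, from 0 (shut) to 100 (fully open), set as the call begins (left out, the last holds). The fingers move at their own pace and stop on an object; "force" is the grip in N (left out, the last holds). Time passes only in rows, so rows that do not move let the fingers close, or fill a call up. It gives the time, the measured TCP pose, the force, the opening and the grip force at its end, in the units of the state.
- arm.state(): the state, without advancing time (a new reading comes with each control period).
- arm.capture(name): name is "scene" or "side" or "wrist"; returns (picture, depth): 420x560x3 uint8, red, green, blue; 420x560 float32, m along the optical axis (not along the pixel's ray), 0 where there is no reading.
- arm.get_calibration(name): a dict with "camera_matrix" (3x3 intrinsics, pixels), "R" (3x3) and "t" (3): a world point X has camera coordinates R X + t; the wrist camera has in their place "hand_eye" (4x4, takes a point from camera to tool coordinates, whose origin is the TCP and whose axes are the flange's). Camera axes: x right, y down, z forward; pixel columns grow to the right and rows downward; lengths in m; the calibration is good to about 2 mm. A picture is of the moment at which its call begins: read the wrist's pose just before it. get_calibration takes no time and is no camera call.
- arm.hand_in(): hands the job in; it is judged then, once.
Trained networks look in the newest picture that a camera, given by its name, has taken for a name from the list of things; names that differ only in an ending like _2 or _b are one class to them, and where a whole thing is asked for, a point or a joint stands for the part that bears it (a point fixed in the world has none). Each returns a list of dicts, best first, with "conf" (0 to 1); they miss things now and then, are a little off and sometimes report something else, mostly with a low value. They report only what shows in the picture. A call takes as long as a camera call.
- arm.spot_in(camera, name): "location" ([column, row] in pixels, amid what is visible of it).
- arm.trace(camera, name): "region" (420x560 bool, what is visible of it) and "location" ([column, row] in pixels, amid what is visible of it).
The state is a dict: "t": time; "q": joint angles; "qd": joint speeds; "effort": joint torques, N m; "tcp_pos": TCP position; "tcp_rot": TCP orientation; "ft_force": force on the tool from outside, world axes, zero at the start; "moment": the same for the moment, N m; "finger_gap": opening from 0.0 (shut) to 1.0 (fully open); "grip_force": force on a finger pad.
Only numpy, scipy, OpenCV 4.12 (cv2) and the standard library are available. Lean on these libraries where they do the work, as an engineer would, in place of code of your own. Each camera call takes 0.05 s, during which the arm holds its last target. There are 200 camera calls.

## Working session

There is one attempt and no reset: what is moved stays moved. The work goes in short steps, Python scripts to look and compute and a tool call to move; the robot and the scene stay as the last step left them, time stands still between calls to the robot, and variables do not carry over. Pictures are saved under pics/ and viewed, at most 10 in all, crops included, and the job is handed in when it is done.

Besides the shell and the picture viewer there is one more tool, called after ">>>" as a command line: name --argument value ..., lists and objects as JSON in quotes. arm_command: Moves the arm, as the interface text tells. Its arguments: {"type":"object","properties":{"rows":{"type":"array","items":{"type":"object","properties":{"translation":{"type":"array","items":{"type":"number"}},"turn":{"type":"number"}}}},"jaw":{"type":"number"},"force":{"type":"number"}},"required":["rows"]}

```bash
mkdir -p pics; cat > h.py <<'E'
import numpy as np, cv2
from cell import arm
def look(c,save=None):
    s=arm.state(); im,d=arm.capture(c)
    if save: cv2.imwrite('pics/'+save,im[:,:,::-1])
    return s,im,d
def cloud(c,s,d):
    k=arm.get_calibration(c);K=np.array(k['camera_matrix'])
    v,u=np.mgrid[:d.shape[0],:d.shape[1]]
    P=np.stack([(u-K[0,2])/K[0,0]*d,(v-K[1,2])/K[1,1]*d,d],-1)
    if 'R' in k: return (P-np.array(k['t']))@np.array(k['R'])
    H=np.array(k['hand_eye']); P=P@H[:3,:3].T+H[:3,3]
    return P@np.array(s['tcp_rot']).T+np.array(s['tcp_pos'])
E
python3 - <<'E'
from h import *
np.set_printoptions(precision=3,suppress=True)
for c in ['scene','side']:
    s,im,d=look(c,c+'0.png'); P=cloud(c,s,d)
    for n in ['magnifier','lens','bar','red_slipper','blue_slipper']:
        try:
            r=arm.trace(c,n)
        except Exception as e: print(n,e); continue
        for x in r[:2]:
            m=x['region']&(d>0); q=P[m]
            if len(q): print(c,n,round(x['conf'],2),np.round(x['location']),m.sum(),np.median(q,0),np.percentile(q,2,0),np.percentile(q,98,0))
    for n in ['bar','lens','red_slipper']: print(c,n,[(np.round(x['location']),round(x['conf'],2)) for x in arm.spot_in(c,n)[:2]])
print(s['tcp_rot'],s['t'])
E
```

```text
scene magnifier 0.84 [330. 282.] 12197 [0.748 0.038 0.109] [ 0.493 -0.028  0.013] [0.837 0.107 0.268]
scene lens 0.67 [302. 151.] 4668 [0.568 0.061 0.205] [-0.006  0.004 -0.001] [0.622 0.319 0.273]
scene bar 0.84 [302. 151.] 4443 [0.571 0.058 0.207] [0.486 0.004 0.171] [0.622 0.113 0.273]
scene red_slipper 0.65 [370. 226.] 2722 [0.639 0.173 0.036] [0.473 0.15  0.009] [0.718 0.21  0.067]
scene blue_slipper 0.76 [233. 265.] 4141 [ 0.617 -0.093  0.031] [ 0.444 -0.125  0.006] [ 0.697 -0.05   0.067]
scene blue_slipper 0.42 [374. 227.] 2743 [0.639 0.173 0.037] [0.471 0.149 0.006] [0.718 0.212 0.067]
scene bar [(array([304., 149.]), 0.79)]
scene lens [(array([301., 153.]), 0.58)]
scene red_slipper [(array([370., 227.]), 0.67)]
side magnifier 0.89 [216. 224.] 12068 [0.713 0.054 0.152] [ 0.477 -0.018  0.008] [0.822 0.116 0.274]
side lens 0.89 [292. 220.] 4304 [0.534 0.069 0.232] [0.475 0.012 0.175] [0.615 0.118 0.275]
side bar 0.62 [296. 217.] 4477 [0.535 0.068 0.232] [ 0.475 -0.081  0.002] [0.657 0.118 0.275]
side red_slipper 0.61 [294. 214.] 4349 [0.535 0.069 0.232] [0.475 0.01  0.174] [0.618 0.118 0.275]
side red_slipper 0.6 [199. 369.] 9173 [0.577 0.193 0.034] [0.485 0.15  0.012] [0.698 0.226 0.067]
side bar [(array([299., 216.]), 0.56)]
side lens [(array([293., 220.]), 0.96)]
side red_slipper [(array([294., 218.]), 0.69), (array([195., 369.]), 0.62)]
[[ 0.939  0.345 -0.   ]
 [ 0.345 -0.939  0.   ]
 [ 0.    -0.    -1.   ]] 0.45
```

View pics/scene0.png

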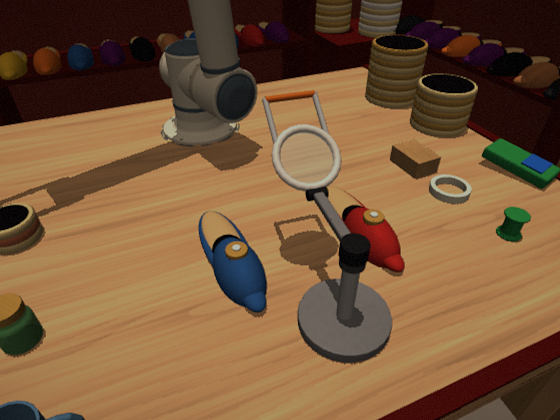

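View pics/side0.png

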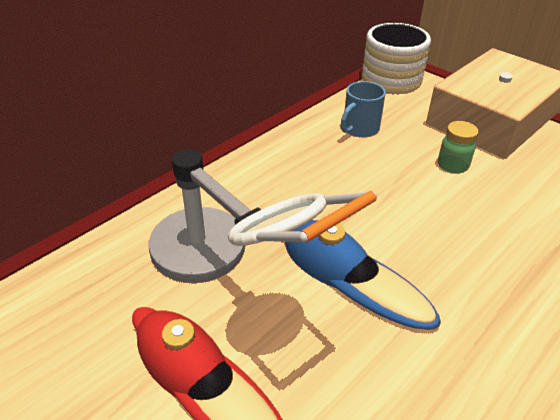

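The scene view shows the red medallion at about (374,216), the orange bar at (290,96), and the base at (345,318). In the side view the medallion is at (178,333) and the bar runs from (305,235) to (375,195).

```bash
python3 - <<'E'
from h import *
np.set_printoptions(precision=3,suppress=True)
for c in ['scene','side']:
    s,im,d=look(c); P=cloud(c,s,d); hsv=cv2.cvtColor(im,cv2.COLOR_RGB2HSV).astype(int)
    H,S,V=hsv[...,0],hsv[...,1],hsv[...,2]
    ok=d>0
    org=ok&(H>4)&(H<14)&(S>180)&(V>120)&(P[...,2]>.15)&(P[...,0]>.38)&(P[...,0]<.6)&(abs(P[...,1])<.25)
    q=P[org]; print(c,'bar',org.sum(),q.mean(0)); 
    u=np.linalg.svd(q-q.mean(0),full_matrices=False)[2][0]; t=(q-q.mean(0))@u; print(u,q.mean(0)+u*(np.percentile(t,[1,99]).mean()),np.percentile(t,[1,99]))
    med=(374,216) if c=='scene' else (178,333)
    x,y=med; a=np.zeros_like(ok);a[y-16:y+16,x-20:x+20]=1
    g=ok&a&(P[...,2]>.058)&(((H>14)&(H<32)&(S>90))|((S<90)&(V>140)))
    q=P[g];print('med',g.sum(),q.mean(0),(np.percentile(q,2,0)+np.percentile(q,98,0))/2)
    # base rim top circle: z level
    b=ok&(S<60)&(P[...,2]>.008)&(P[...,2]<.04)&(P[...,0]>.65)&(P[...,0]<.95)&(abs(P[...,1])<.2)
    q=P[b];print('base',b.sum(),np.percentile(q,1,0),np.percentile(q,99,0))
    hull=cv2.minEnclosingCircle((q[:,:2]*1000).astype(np.float32));print(hull)
    p=ok&(P[...,2]>.172)&(P[...,2]<.2)&(P[...,0]>.7)&(P[...,0]<.85)&(abs(P[...,1])<.15); print('posttop',P[p].mean(0),np.percentile(P[p],[2,98],axis=0))
    w=ok&(S<60)&(V>140)&(P[...,2]>.16)&(P[...,0]<.68)&(P[...,0]>.42)&(abs(P[...,1])<.2)
    q=P[w]; print('rim',len(q),np.percentile(q,[2,98],axis=0))
    for z0,z1 in [(.04,.14)]:
        p=ok&(P[...,2]>z0)&(P[...,2]<z1)&(S<60)&(P[...,0]>.7)&(P[...,0]<.85)&(abs(P[...,1])<.15); print('post',P[p].mean(0))
E
```

```text
scene bar 160 [0.489 0.067 0.273]
[-0.105 -0.995 -0.001] [0.489 0.068 0.273] [-0.044  0.042]
med 243 [0.625 0.181 0.065] [0.623 0.183 0.064]
base 5488 [ 0.701 -0.035  0.01 ] [0.842 0.106 0.032]
((746.1154174804688, 6.715683937072754), 111.63099670410156)
posttop [0.771 0.037 0.176] [[0.751 0.019 0.173]
 [0.788 0.056 0.177]]
rim 1179 [[0.499 0.003 0.173]
 [0.623 0.112 0.265]]
post [0.777 0.032 0.089]
side bar 470 [0.479 0.072 0.271]
[-0.103 -0.995  0.001] [0.478 0.07  0.271] [-0.042  0.046]
med 758 [0.615 0.187 0.066] [0.617 0.186 0.065]
base 4809 [ 0.691 -0.027  0.01 ] [0.831 0.113 0.035]
((736.475830078125, 12.92135238647461), 112.06012725830078)
posttop [0.762 0.041 0.176] [[0.745 0.023 0.173]
 [0.782 0.059 0.178]]
rim 2804 [[0.489 0.012 0.167]
 [0.671 0.117 0.269]]
post [0.756 0.046 0.089]
```

```bash
cat >> h.py <<'E'
import json
def plan(way,N):
    """way: list of (pos, yaw of tool y); N rows per leg; prints tool-axis rows"""
    s=arm.state(); R=np.array(s['tcp_rot']); p=np.array(s['tcp_pos']); yaw=np.arctan2(R[1,1],R[0,1])
    rows=[]
    for (tp,ty),n in zip(way,N):
        dy=(ty-yaw+np.pi)%(2*np.pi)-np.pi
        st=(np.array(tp)-p)/n
        for i in range(n):
            y=np.array([np.cos(yaw),np.sin(yaw),0]); z=np.array([0,0,-1.]); x=np.cross(y,z)
            sh=np.round(np.array([x@st,y@st,z@st])*1000,1); t=round(-dy/n,3)
            rows.append({"translation":sh.tolist(),"turn":t}); yaw-=t
            p=p+(x*sh[0]+y*sh[1]+z*sh[2])/1000
    for i in range(0,len(rows),8): print(json.dumps(rows[i:i+8]))
E
python3 - <<'E'
from h import *
plan([((.484,.069,.38),-.105)],[24])
E
```

```text
[{"translation": [19.9, -20.7, -5.3], "turn": -0.046}, {"translation": [20.9, -19.8, -5.3], "turn": -0.046}, {"translation": [21.7, -18.8, -5.3], "turn": -0.046}, {"translation": [22.6, -17.8, -5.3], "turn": -0.046}, {"translation": [23.4, -16.8, -5.3], "turn": -0.046}, {"translation": [24.1, -15.7, -5.3], "turn": -0.046}, {"translation": [24.8, -14.5, -5.3], "turn": -0.046}, {"translation": [25.5, -13.4, -5.3], "turn": -0.046}]
[{"translation": [26.1, -12.2, -5.3], "turn": -0.046}, {"translation": [26.6, -11.0, -5.3], "turn": -0.046}, {"translation": [27.1, -9.7, -5.3], "turn": -0.046}, {"translation": [27.5, -8.5, -5.3], "turn": -0.046}, {"translation": [27.8, -7.2, -5.3], "turn": -0.046}, {"translation": [28.1, -5.9, -5.3], "turn": -0.046}, {"translation": [28.4, -4.6, -5.3], "turn": -0.046}, {"translation": [28.6, -3.3, -5.3], "turn": -0.046}]
[{"translation": [28.7, -2.0, -5.3], "turn": -0.046}, {"translation": [28.8, -0.7, -5.3], "turn": -0.046}, {"translation": [28.8, 0.6, -5.3], "turn": -0.046}, {"translation": [28.7, 2.0, -5.3], "turn": -0.046}, {"translation": [28.6, 3.3, -5.3], "turn": -0.046}, {"translation": [28.4, 4.6, -5.3], "turn": -0.046}, {"translation": [28.2, 5.9, -5.3], "turn": -0.046}, {"translation": [27.9, 7.2, -5.3], "turn": -0.046}]
```

>>> arm_command --rows '[{"translation":[20,-21,-6],"turn":-0.046},{"translation":[21,-20,-6],"turn":-0.046},{"translation":[22,-19,-6],"turn":-0.046},{"translation":[23,-18,-6],"turn":-0.046},{"translation":[23,-17,-6],"turn":-0.046},{"translation":[24,-16,-6],"turn":-0.046},{"translation":[25,-14,-6],"turn":-0.046},{"translation":[25,-13,-6],"turn":-0.046}]' --jaw 100

```text
t: 1.67
tcp_pos: [0.2996, -0.3507, 0.3017]
tcp_rot: [[0.751, 0.661, 0.0], [0.661, -0.751, -0.0], [0.0, 0.001, -1.0]]
ft_force: [0.3, 0.5, -0.6]
finger_gap: 0.999
grip_force: 0.0
```

>>> arm_command --rows '[{"translation":[26,-12,-6],"turn":-0.046},{"translation":[27,-11,-6],"turn":-0.046},{"translation":[27,-10,-6],"turn":-0.046},{"translation":[27,-8,-6],"turn":-0.046},{"translation":[28,-7,-6],"turn":-0.046},{"translation":[28,-6,-6],"turn":-0.046},{"translation":[28,-5,-5],"turn":-0.046},{"translation":[29,-3,-5],"turn":-0.046}]'

```text
t: 2.33
tcp_pos: [0.3921, -0.1404, 0.3479]
tcp_rot: [[0.463, 0.887, 0.001], [0.887, -0.463, -0.0], [0.0, 0.001, -1.0]]
ft_force: [0.7, -0.7, 0.1]
finger_gap: 0.999
grip_force: 0.0
```

>>> arm_command --rows '[{"translation":[29,-2,-5],"turn":-0.046},{"translation":[29,-1,-5],"turn":-0.046},{"translation":[29,1,-5],"turn":-0.046},{"translation":[29,2,-5],"turn":-0.046},{"translation":[29,3,-5],"turn":-0.046},{"translation":[28,5,-5],"turn":-0.046},{"translation":[28,6,-5],"turn":-0.046},{"translation":[28,7,-5],"turn":-0.046}]'

```text
t: 3.0
tcp_pos: [0.4853, 0.0714, 0.3877]
tcp_rot: [[0.112, 0.994, 0.001], [0.994, -0.112, -0.0], [0.0, 0.001, -1.0]]
ft_force: [0.6, -0.6, -0.1]
finger_gap: 1.003
grip_force: 0.0
```

```bash
cat > w.py <<'E'
from h import *
import sys
np.set_printoptions(precision=4,suppress=True)
s,im,d=look('wrist',sys.argv[1]); P=cloud('wrist',s,d); hsv=cv2.cvtColor(im,cv2.COLOR_RGB2HSV).astype(int)
R=np.array(s['tcp_rot']);print(s['t'],np.array(s['tcp_pos']),'yaw',np.arctan2(R[1,1],R[0,1]),'F',np.array(s['ft_force']),s['finger_gap'])
H,S,V=hsv[...,0],hsv[...,1],hsv[...,2]
org=((d>0)&(H>4)&(H<14)&(S>170)&(V>100)&(P[...,2]>.1)).astype(np.uint8)
n,l,st,_=cv2.connectedComponentsWithStats(org)
i=1+st[1:,4].argmax(); q=P[l==i]; print('bar',st[i],np.median(q,0),np.percentile(q[:,2],95))
u=np.linalg.svd(q-q.mean(0),full_matrices=False)[2][0];t=(q-q.mean(0))@u;pc=np.percentile(t,[1,99]);print(u,pc,'mid',q.mean(0)+u*pc.mean())
E
python3 w.py w1.png
```

```text
3.0 [0.4853 0.0714 0.3877] yaw -0.11261676179285343 F [ 0.6252 -0.6166 -0.1074] 1.0031827355692442
bar [ 270  153   15  111 1454] [0.4837 0.0722 0.2732] 0.2746522516192784
[ 0.1048  0.9945 -0.0017] [-0.0458  0.041 ] mid [0.4835 0.0686 0.2731]
```

>>> arm_command --rows '[{"translation":[-1,-1,15],"turn":0},{"translation":[-1,-1,15],"turn":0},{"translation":[0,0,15],"turn":0},{"translation":[0,0,15],"turn":0},{"translation":[0,0,15],"turn":0},{"translation":[0,0,15],"turn":0},{"translation":[0,0,14],"turn":0},{"translation":[0,0,13],"turn":0}]'

```text
t: 3.72
tcp_pos: [0.4826, 0.0681, 0.2694]
tcp_rot: [[0.115, 0.993, -0.0], [0.993, -0.115, -0.0], [-0.0, -0.0, -1.0]]
ft_force: [-0.9, -0.0, -0.1]
finger_gap: 1.003
grip_force: 0.0
```

>>> arm_command --rows '[{"translation":[0,0,0],"turn":0},{"translation":[0,0,0],"turn":0},{"translation":[0,0,0],"turn":0},{"translation":[0,0,0],"turn":0},{"translation":[0,0,0],"turn":0},{"translation":[0,0,0],"turn":0},{"translation":[0,0,0],"turn":0},{"translation":[0,0,0],"turn":0}]' --jaw 0 --force 30

```text
t: 4.38
tcp_pos: [0.483, 0.0682, 0.2706]
tcp_rot: [[0.115, 0.993, 0.001], [0.993, -0.115, 0.0], [0.0, 0.001, -1.0]]
ft_force: [1.4, 0.2, -0.9]
finger_gap: 0.128
grip_force: 29.2
```

```bash
cat > st.py <<'E'
from h import *
s=arm.state();R=np.array(s['tcp_rot']);print(s['t'],np.round(s['tcp_pos'],4),'yaw',np.arctan2(R[1,1],R[0,1]).round(4),'F',np.round(s['ft_force'],1),np.round(s['moment'],2),s['finger_gap'],s['grip_force'])
E
python3 st.py
```

```text
4.3833 [0.483  0.0682 0.2706] yaw -0.1149 F [ 1.4  0.2 -0.9] [-0.02 -0.2   0.06] 0.12825254046692752 29.17252153158188
```

>>> arm_command --rows '[{"translation":[8,0.1,0],"turn":0.028},{"translation":[8,0.1,0],"turn":0.028},{"translation":[8,0.1,0],"turn":0.028},{"translation":[8,0.1,0],"turn":0.028},{"translation":[8,0.1,0],"turn":0.028},{"translation":[8,0.1,0],"turn":0.028},{"translation":[8,0.1,0],"turn":0.028},{"translation":[8,0.1,0],"turn":0.028}]'

```text
t: 5.05
tcp_pos: [0.4967, 0.1308, 0.2706]
tcp_rot: [[0.334, 0.943, -0.001], [0.943, -0.334, -0.0], [-0.0, -0.001, -1.0]]
ft_force: [-1.6, -0.5, 1.2]
finger_gap: 0.13
grip_force: 29.3
```

```bash
python3 st.py
```

```text
5.05 [0.4967 0.1308 0.2706] yaw -0.3402 F [-1.6 -0.5  1.2] [-0.05  0.13  0.08] 0.13006919222586033 29.282174706459045
```

Forces are small; continuing.

>>> arm_command --rows '[{"translation":[8,0.1,0],"turn":0.028},{"translation":[8,0.1,0],"turn":0.028},{"translation":[8,0.1,0],"turn":0.028},{"translation":[8,0.1,0],"turn":0.028},{"translation":[8,0.1,0],"turn":0.028},{"translation":[8,0.1,0],"turn":0.028},{"translation":[8,0.1,0],"turn":0.028},{"translation":[8,0.1,0],"turn":0.028}]'

```text
t: 5.72
tcp_pos: [0.5241, 0.1887, 0.2706]
tcp_rot: [[0.534, 0.845, -0.002], [0.845, -0.534, 0.001], [-0.0, -0.002, -1.0]]
ft_force: [-3.7, 1.5, 1.5]
finger_gap: 0.129
grip_force: 29.3
```

>>> arm_command --rows '[{"translation":[8,0.1,0],"turn":0.028},{"translation":[8,0.1,0],"turn":0.028},{"translation":[8,0.1,0],"turn":0.028},{"translation":[8,0.1,0],"turn":0.028},{"translation":[8,0.1,0],"turn":0.028},{"translation":[8,0.1,0],"turn":0.028},{"translation":[8,0.1,0],"turn":0.028},{"translation":[8,0.1,0],"turn":0.028}]'

```text
t: 6.38
tcp_pos: [0.5639, 0.2391, 0.2706]
tcp_rot: [[0.708, 0.706, -0.002], [0.706, -0.708, 0.001], [-0.001, -0.002, -1.0]]
ft_force: [-3.5, 2.5, 1.5]
finger_gap: 0.127
grip_force: 29.3
```

```bash
python3 st.py; python3 - <<'E'
from h import *
np.set_printoptions(precision=3,suppress=True)
look('side','side1.png')
for c in ['scene','side']:
    s,im,d=look(c); P=cloud(c,s,d); S,V=[cv2.cvtColor(im,cv2.COLOR_RGB2HSV)[...,i].astype(int) for i in (1,2)]
    p=(d>0)&(P[...,2]>.172)&(P[...,2]<.18)&(((P[...,:2]-[.767,.039])**2).sum(-1)<.03**2); print(c,'posttop',P[p].mean(0))
    w=(d>0)&(S<60)&(V>120)&(P[...,2]>.14)&(((P[...,:2]-[.63,.175])**2).sum(-1)<.09**2)
    q=P[w];print('rim',len(q),q.mean(0),np.percentile(q,[1,99],axis=0))
E
```

```text
6.3833 [0.5639 0.2391 0.2706] yaw -0.7869 F [-3.5  2.5  1.5] [ 0.33  0.59 -0.04] 0.12711505253572986 29.26445245742798
scene posttop [0.771 0.037 0.176]
rim 1019 [0.637 0.165 0.199] [[0.546 0.121 0.172]
 [0.686 0.224 0.261]]
side posttop [0.762 0.041 0.176]
rim 1738 [0.617 0.16  0.205] [[0.549 0.111 0.166]
 [0.692 0.224 0.286]]
```

View pics/side1.png

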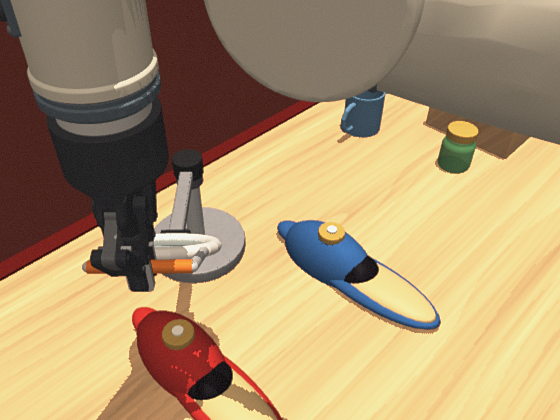

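Slippers haven't moved (red medallion still at (178,333) in the side view) and the head is swung over the red one. Now I tip it down along the hinge arc.

>>> arm_command --rows '[{"translation":[0,-4.1,5.9],"turn":0},{"translation":[0,-4.0,6.0],"turn":0},{"translation":[0,-3.7,6.2],"turn":0},{"translation":[0,-3.5,6.3],"turn":0},{"translation":[0,-3.1,6.5],"turn":0},{"translation":[0,-3.0,6.5],"turn":0},{"translation":[0,-2.6,6.7],"turn":0},{"translation":[0,-2.5,6.8],"turn":0}]'

```text
t: 7.2
tcp_pos: [0.5453, 0.2575, 0.2191]
tcp_rot: [[0.707, 0.707, -0.0], [0.707, -0.707, 0.001], [0.001, -0.001, -1.0]]
ft_force: [-3.5, 4.6, 3.3]
finger_gap: 0.126
grip_force: 30.5
```

>>> arm_command --rows '[{"translation":[0,-2.0,6.9],"turn":0},{"translation":[0,-1.9,6.9],"turn":0},{"translation":[0,-1.5,7.0],"turn":0},{"translation":[0,-1.4,7.1],"turn":0},{"translation":[0,-0.9,7.1],"turn":0},{"translation":[0,-0.8,7.2],"turn":0},{"translation":[0,-0.4,7.2],"turn":0},{"translation":[0,-0.2,7.2],"turn":0}]'

```text
t: 7.87
tcp_pos: [0.5384, 0.264, 0.1617]
tcp_rot: [[0.707, 0.707, -0.002], [0.707, -0.707, 0.001], [-0.001, -0.002, -1.0]]
ft_force: [-4.4, 6.1, 2.6]
finger_gap: 0.129
grip_force: 31.5
```

```bash
python3 st.py; cat > m.py <<'E'
from h import *
import sys
np.set_printoptions(precision=4,suppress=True)
for c in ['scene','side','wrist']:
    s,im,d=look(c,c+sys.argv[1]); P=cloud(c,s,d); hsv=cv2.cvtColor(im,cv2.COLOR_RGB2HSV).astype(int);H,S,V=hsv[...,0],hsv[...,1],hsv[...,2]
    w=(d>0)&(S<60)&(V>110)&(P[...,2]>.13)&(P[...,2]<.2)&(abs(np.hypot(P[...,0]-.62,P[...,1]-.183)-.055)<.02)
    q=P[w]
    if len(q)<30: continue
    A=np.c_[q[:,:2]-[.62,.183],np.ones(len(q))];k=np.ones(len(q),bool)
    for _ in range(4):
        co=np.linalg.lstsq(A[k],q[k,2],rcond=None)[0]; r=q[:,2]-A@co; k=(r>-.004)&(r<.006)
    a=np.array([-.711,.703]); print(c,'rim',k.sum(),'slope out',co[:2]@a,'across',co[:2]@[a[1],-a[0]],'z',co[2])
    c2,rad=cv2.minEnclosingCircle((q[k][:,:2]*1000).astype(np.float32));print('circle',c2,rad)
    o=(d>0)&(H>4)&(H<14)&(S>170)&(V>100)&(P[...,2]>.1)&(np.hypot(P[...,0]-.54,P[...,1]-.262)<.08)
    if o.sum()>20: print('bar',o.sum(),np.median(P[o],0))
    p=(d>0)&(P[...,2]>.172)&(P[...,2]<.18)&(((P[...,:2]-[.767,.039])**2).sum(-1)<.03**2)
    if p.sum()>20: print('post',P[p].mean(0))
E
python3 m.py 2.png
```

```text
7.8667 [0.5384 0.264  0.1617] yaw -0.7857 F [-4.4  6.1  2.6] [0.74 0.58 0.07] 0.12927408704654567 31.456595063209534
scene rim 881 slope out 0.003587567077673815 across 0.0017496418542039692 z 0.16615199445722464
circle (620.4890747070312, 183.26084899902344) 74.19758605957031
bar 90 [0.5334 0.2516 0.1673]
post [0.7705 0.0368 0.1759]
side rim 1943 slope out 0.002575971317574214 across -0.017469541297685433 z 0.16447822311812385
circle (610.8619384765625, 164.7769012451172) 71.8747329711914
bar 630 [0.5226 0.2528 0.1652]
wrist rim 13936 slope out 0.047410654710739665 across 0.02482659174271656 z 0.1615131247240926
circle (604.4774169921875, 199.9610595703125) 58.41161346435547
bar 4560 [0.5461 0.2718 0.1652]
```

>>> arm_command --rows '[{"translation":[0,0,0],"turn":0},{"translation":[0,0,0],"turn":0},{"translation":[0,0,0],"turn":0},{"translation":[0,0,0],"turn":0},{"translation":[0,0,0],"turn":0},{"translation":[0,0,0],"turn":0},{"translation":[0,0,0],"turn":0},{"translation":[0,0,0],"turn":0}]' --jaw 40

```text
t: 8.68
tcp_pos: [0.5396, 0.263, 0.1628]
tcp_rot: [[0.708, 0.706, 0.0], [0.706, -0.708, -0.0], [0.0, 0.0, -1.0]]
ft_force: [-0.1, -1.3, -0.4]
finger_gap: 0.401
grip_force: 0.0
```

>>> arm_command --rows '[{"translation":[0,0,-10],"turn":0},{"translation":[0,0,-15],"turn":0},{"translation":[0,0,-20],"turn":0},{"translation":[0,0,-25],"turn":0},{"translation":[0,0,-25],"turn":0},{"translation":[0,0,-25],"turn":0},{"translation":[0,0,-20],"turn":0},{"translation":[0,0,-10],"turn":0}]'

```text
t: 9.35
tcp_pos: [0.5398, 0.2632, 0.3174]
tcp_rot: [[0.708, 0.706, 0.005], [0.706, -0.708, 0.002], [0.005, 0.002, -1.0]]
ft_force: [0.2, -0.0, 0.8]
finger_gap: 0.402
grip_force: 0.0
```

```bash
python3 st.py; python3 m.py 3.png; python3 w.py w3b.png
```

```text
9.35 [0.5398 0.2632 0.3174] yaw -0.787 F [ 0.2 -0.   0.8] [-0.04  0.03  0.02] 0.4020246499439716 0.0
scene rim 800 slope out -0.0033810176202311616 across 0.0031571653986747733 z 0.16572135631523968
circle (614.5059204101562, 187.2860565185547) 68.86235809326172
bar 127 [0.5389 0.2581 0.1657]
post [0.7704 0.0369 0.176 ]
side rim 3982 slope out 0.004445802776804015 across -0.006555517297232796 z 0.16475292331324934
circle (619.97802734375, 182.9075164794922) 74.94631958007812
bar 1021 [0.5393 0.2698 0.1653]
post [0.7618 0.0415 0.1762]
wrist rim 7696 slope out 0.004690682348123506 across 0.007255191259667398 z 0.16460639853624454
circle (619.9396362304688, 182.93186950683594) 74.91876220703125
bar 1087 [0.5416 0.2671 0.1656]
9.5 [0.5397 0.2632 0.3135] yaw -0.7870691852085182 F [-0.424  -0.6566  0.149 ] 0.3977551118840107
bar [ 271  147   14   98 1096] [0.5417 0.2672 0.1655] 0.167009044487869
[-0.7036 -0.7106 -0.0052] [-0.0387  0.0459] mid [0.5383 0.264  0.1654]
```

View pics/side3.png

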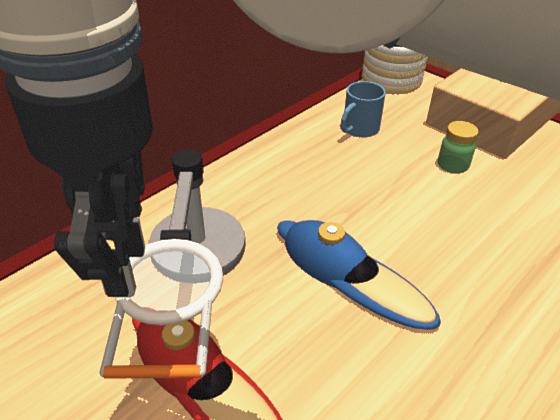

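View pics/wrist3.png

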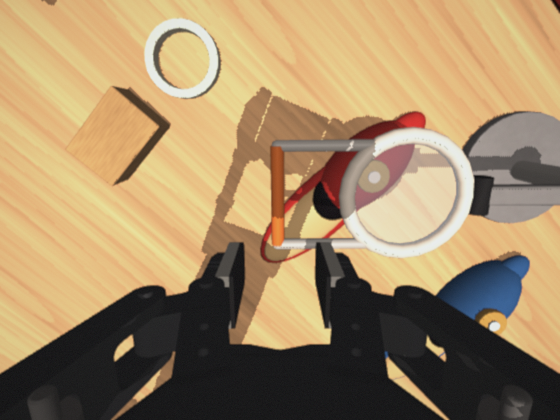

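The wrist view shows a level rim centred at about (407,191), with the red medallion bead at (374,178). The offset may be parallax, so I intersect both rays with their own heights.

```bash
python3 - <<'E'
from h import *
np.set_printoptions(precision=4,suppress=True)
def ray(c,s,uv,z):
    k=arm.get_calibration(c);r=np.linalg.inv(k['camera_matrix'])@[*uv,1]
    if 'R' in k: R=np.array(k['R']);o=-R.T@k['t'];v=R.T@r
    else:
        Hh=np.array(k['hand_eye']);T=np.array(s['tcp_rot']);o=T@Hh[:3,3]+s['tcp_pos'];v=T@Hh[:3,:3]@r
    return o+v*(z-o[2])/v[2]
for c,m,box in [('wrist',(374,178),(325,490,115,265)),('side',(178,333),(110,230,230,330)),('scene',(374,216),None)]:
    s,im,d=look(c,c+'4.png');P=cloud(c,s,d)
    hsv=cv2.cvtColor(im,cv2.COLOR_RGB2HSV).astype(int)
    w=(d>0)&(hsv[...,1]<60)&(hsv[...,2]>110)&(abs(P[...,2]-.164)<.008)
    q=P[w][:,:2]; rr=np.hypot(*(q-[.62,.183]).T); q=q[(rr>.04)&(rr<.075)]
    from scipy.optimize import least_squares
    f=least_squares(lambda x:np.hypot(*(q-x[:2]).T)-x[2],[.62,.183,.055],loss='soft_l1',f_scale=.003).x
    x,y=m; g=im[y-14:y+14,x-14:x+14]; h=hsv[y-14:y+14,x-14:x+14]; k=(h[...,1]<75)&(h[...,2]>150)
    print(c,s['t'],'lens',len(q),f,'med ray',ray(c,s,m,.069),'depth there',P[y,x])
E
```

```text
wrist 9.55 lens 7308 [0.6189 0.186  0.0517] med ray [0.6157 0.1843 0.069 ] depth there [0.6082 0.2164 0.162 ]
side 9.6 lens 3232 [0.6164 0.1867 0.0525] med ray [0.6139 0.187  0.069 ] depth there [0.6132 0.1874 0.0702]
scene 9.65 lens 807 [0.6245 0.1807 0.0525] med ray [0.6267 0.1811 0.069 ] depth there [0.6261 0.1816 0.0684]
```

```bash
python3 -c "
from cell import arm
print(arm.hand_in())"
```

```text
the job is handed in; nothing more can be done
None
```

The job is handed in at about 9.7 s: the lens is level to within about 0.007 rad and centred within about 4 mm of the red slipper's gold medallion, neither slipper shows any shift in the camera views, and the gripper has let go and is clear of the magnifier.

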